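# Show the orange-nosed sash stop to the inspection camera

## Robot

A 6-joint arm with a two-finger parallel gripper is mounted at the origin on the work surface. World frame = base frame: x ahead of the robot, y to its left, z up, the work surface at z = 0. Lengths are in mm, angles in rad, forces in N, time in s.
With the tool pointing down it reaches from about 275 to 750 mm from the base axis. Payload 10.2 kg.
Tool frame: the origin (TCP) lies between the finger pads; the fingertips stand 11 mm ahead of it and the grasp point (between the pads) lies 8 mm behind it (ctrl.nose_length is the distance from the TCP to the fingertips, in mm); x points along the fingers, y is the direction in which the jaws open and shut, and the axes are right-handed (so a half turn about x gives the same grasp; the last joint's range is limited). The gripper opens to 85 mm and grips with 20 to 120 N. Pads are 22 mm wide; open, the fingers measure 114 mm over their backs; the gripper's body (76 mm by 85 mm) begins 54 mm behind the grasp point. The pads swing forward as they close: fully open they stand 13 mm farther back than shut.
Start: joints at [-1.467, 0.313, 1.498, -0, 1.331, -0.223], TCP at [168.52, -497.225, 242.294] pointing down, gripper open.
Joint ranges: [-2.94, 2.94], [-0.97, 2.17], [0.19, 2.56], [-1.23, 4.37], [0.02, 3.11], [-2.88, 2.88]. Speed limits (rad/s): [2.39, 2.39, 3.01, 3.14, 3.14, 3.14].

## Interface

Orientations are given as a unit quaternion [w, x, y, z].
In Python, from rig import ctrl, capture, ticket gives the robot as it stands.
- The arm moves only by the tool step_arm, never from a script. Its argument "commands" is a list of rows, each a list of 2 entries, a list of its own where there are three numbers: the shift along the world's x, y, z normalised to -1 to 1, where 1 is 0.04 m, then the turn about the world's z normalised to -1 to 1, where 1 is 180 degrees. A call has 1 to 5 rows; each row shifts and turns the commanded pose from where the row before left it; what a row does not reach is not made up. A row lasts 1/10 s, in which the tool goes at most 50 mm and 8.59 degrees, less where a joint would pass 70% of its speed; a pose out of reach is approached as far as the arm can. A call with a number of a shift or a turn outside -1 to 1 is refused whole. A call with a gripper value outside its range is refused whole. "gripper" is the closure, from -1 (fully open) to 1 (shut), so that 0 is half open, set as the call begins (left out, the last holds). The fingers move at their own pace and stop on an object; "force" is the grip in N (left out, the last holds). Time passes only in rows, so rows that do not move let the fingers close. It gives the time, the measured TCP pose, the force and the opening at its end, in the units of the state.
- ctrl.sense(): the state, without advancing time (a new reading comes with each control period).
- capture(name): name is "scene" or "top" or "wrist"; returns a dict with "image" (400x640x3 uint8, blue, green, red), "fov_y" (degrees; the focal length in pixels is half the picture's height over the tangent of half this angle, whatever the lens; pixels are square), "cx", "cy" (the principal point, pixels), "origin" and "orientation" of the camera in the world. Camera axes: x right, y down, z forward; pixel columns grow to the right and rows downward; lengths in mm; the calibration is good to about 2 mm. The wrist camera is an equidistant fisheye: a pixel r from the principal point sees the ray r / f radians off the axis. A picture is of the moment at which its call begins. There is no depth.
- ticket.finish_job(): hands the job in, once; it reports no verdict.
The state is a dict: "time_s": time; "joints": joint angles; "dq": joint speeds; "tau": joint torques, N m; "eef_pos": TCP position; "ee_rot": TCP orientation; "force": force on the tool from outside, world axes, zero at the start; "wrist_torque": the same for the moment, N m; "grip_width": opening from 0.0 (shut) to 1.0 (fully open).
Only numpy, scipy, OpenCV 4.12 (cv2) and the standard library are available. Lean on these libraries where they do the work, as an engineer would, in place of code of your own. Each camera call takes 0.05 s, during which the arm holds its last target.

## Task

Slide the hardwood hatch of the hardware tray fully open, then turn the red turnbutton a quarter turn square across in front of the hatch's edge so that it cannot run shut. Then take the orange-nosed steel sash stop out of the tray and hold it still in the air before the inspection camera: its middle straight above the centre of the yellow ring and at the height of the lens, level and right side up, with the orange nose pointing straight at the lens. Finish while still holding it there, gripped; leave the hatch open and secured, the two black-nosed stops in the tray, and the other things on the counter where they are.

Things in the scene. Friction and masses are not known exactly. Their poses are not given: they have to be found in the camera images.
- tray_unit: wooden hardware tray unit, fixed to the counter, 200 (x) x 460 (y) x 45 high. Origin: centre of the underside; y along its length. The recess is 120 (x) x 200 (y), from y -210 to -10 on the unit's axes, its floor 10 above the counter, its rim 45 above the counter; the other half (y over -10) is a solid deck where the open hatch parks.
- hatch (a joint): dark hardwood hatch, 140 (x) x 210 (y) x 10 thick, that slides along the unit's +y on top of the unit (top face 56 above the counter). 0 = shut over the recess, 0.23 m = fully open, at its end stop. Starts partly open; slides with about 2 N and stays where it is left.
- hatch_grip (a point): middle of the brass grip bar that stands upright on the hatch's centre: 44 long (along the unit's x), 14 thick (along y), 26 high; this point is 74 above the counter, 8 below the bar's top. Moves with the hatch.
- turnbutton (a joint): red turnbutton, a flat blade 14 wide and 8 thick on a vertical pivot on the unit's near side. At 0 (start -0.3 to 0.05) the blade points along the unit's -y, clear of the hatch; positive is anticlockwise from above; at 1.57 rad (end stop) it points along the unit's +x, across before the open hatch's edge. 0.03 N m friction: stays where left. Open the hatch first.
- button_post (a point): a round upright red post, 12 diameter and 22 high, on the free end of the turnbutton, 42 from the pivot, to pinch or push; this point is on its axis, 69 above the counter, 8 below its top (the blade's top face is 14 below this point).
- button_pivot (a point): point on the turnbutton's vertical pivot axis, at the height of point button_post (69 above the counter); the axes are the unit's.
- tray_middle (a point): centre of the recess's floor, axes of the unit.
- orange_stop: steel sash stop: a bar 54 long x 18 wide x 22 high with a round orange nose (16 diameter, 12 long) on one end, about 160 g (varies). Origin: middle of the underside (bar x -32 to +22, nose to +34); x points to the nose, z up. Lies flat in the tray, nose roughly to the unit's +x. This is the one to show.
- orange_stop_mid (a point): middle of the orange-nosed stop, 11 above its underside, axes of the stop; this is the point to bring to the view point.
- orange_stop_nose (a point): tip of the orange nose, 34 from the middle.
- black_stop_a: steel sash stop: a bar 54 long x 18 wide x 22 high with a round black nose (16 diameter, 12 long) on one end, about 160 g (varies). Origin: middle of the underside (bar x -32 to +22, nose to +34); x points to the nose, z up. Lies flat in the tray, nose roughly to the unit's +x. Stays in the tray. The three stops lie about 54 apart along the unit's y, in any order.
- black_stop_b: steel sash stop: a bar 54 long x 18 wide x 22 high with a round black nose (16 diameter, 12 long) on one end, about 160 g (varies). Origin: middle of the underside (bar x -32 to +22, nose to +34); x points to the nose, z up. Lies flat in the tray, nose roughly to the unit's +x. Stays in the tray.
- camera_stand: inspection camera on a stand fixed to the counter: grey base plate 310 x 100 x 8, a steel post and an aluminium camera with a black lens. Origin: underside of the plate, near the post. The lens looks level along the stand's -x, 220 above the counter; its front is at x -61. A yellow ring, 64 diameter, is painted on the plate at x -200.
- view_point (a point): where the stop's middle has to be: straight above the centre of the yellow ring, on the lens axis, 220 above the counter, 139 before the lens front; axes of the stand (x points from here to the lens). The stop's x has to point along this x.
- suction_lifter: blue suction lifter, 100 diameter cup, 110 wide handle, 78 high; origin under its centre. Bystander.
- fanlight_catch: copper fanlight catch, 74 x 28 x 28; origin under its centre. Bystander.
- roller_assembly: white roller wheel in a steel bracket, 60 x 30 x 47 high; origin under its centre. Bystander.
- glass_coaster: green glass coaster sample, 96 diameter, 8 thick; origin under its centre. Bystander.
- screwdriver: screwdriver lying flat. Bystander.
There are look-alikes about, which are no part of the job. What is shaped like the orange_stop but green or purple is not meant.

How it is judged (in metres and radians):
On the way, in this order (a step that is already met when the one before it is completed fails the run):
1. the hatch is fully open (value of joint hatch above 0.21 m), for 0.1 s.
2. the turnbutton is turned across in front of the open hatch (value of joint hatch above 0.21 m and value of joint turnbutton above 1.38 rad), for 0.1 s.
3. the orange-nosed stop is gripped and lifted clear of the tray (contact force between the fingers and orange_stop above 1 N and height (world z) of orange_stop_mid above 0.1 m), for 0.1 s.
At the end, for the whole second after the job is handed in: Orange-nosed stop gripped, still, carried by the fingers alone, middle within 22 mm of the view point on each axis, upright and in line with the lens within 0.2 rad, nose to lens; hatch open over 210 of 230 mm, turnbutton past 1.38 rad, both black-nosed stops in the tray (all of step 2 and contact force between the fingers and orange_stop above 1 N and x of orange_stop_mid in the frame of view_point between -0.022 and 0.022 m and y of orange_stop_mid in the frame of view_point between -0.022 and 0.022 m and z of orange_stop_mid in the frame of view_point between -0.022 and 0.022 m and angle between the x axis of orange_stop and the x axis of view_point, either way round below 0.2 rad and angle between orange_stop's own z axis and vertical below 0.2 rad and x of orange_stop_nose in the frame of view_point above 0 m and contact force between orange_stop and camera_stand below 0.1 N and contact force between orange_stop and tray_unit below 0.1 N and linear speed of orange_stop below 0.03 m/s and angular speed of orange_stop below 0.3 rad/s and x of black_stop_a in the frame of tray_middle between -0.06 and 0.06 m and y of black_stop_a in the frame of tray_middle between -0.1 and 0.1 m and height (world z) of each of black_stop_a, black_stop_b below 0.035 m and x of black_stop_b in the frame of tray_middle between -0.06 and 0.06 m and y of black_stop_b in the frame of tray_middle between -0.1 and 0.1 m); the arm keeps its last pose, push and grip.
It fails at once if a bystander on the counter is moved by more than 30 mm (distance of any of suction_lifter, fanlight_catch, roller_assembly, glass_coaster, screwdriver from where it was at the start of the episode above 0.03 m).
It fails at once if a black-nosed stop is taken out of the tray (height (world z) of any of black_stop_a, black_stop_b above 0.06 m).
It also fails if it takes over 51 s, if anything falls off the work surface, if the arm or the gripper's body presses on something with over 40 N, if the wrist force passes 120 N, or if a joint passes its speed limit or range.

## Working session

There is one attempt and no reset: what is moved stays moved. The work goes in short steps, Python scripts to look and compute and a tool call to move; the robot and the scene stay as the last step left them, time stands still between calls to the robot, and variables do not carry over. Pictures are saved under pics/ and viewed, and the job is handed in when it is done.

Besides the shell and the picture viewer there is one more tool, called after "Call:" as name(argument=value, ...), one argument or row to a line, values as JSON. step_arm: Moves the arm, as the interface text tells. Its arguments: {"type":"object","properties":{"commands":{"type":"array","items":{"type":"array"}},"gripper":{"type":"number"},"force":{"type":"number"}},"required":["commands"]}

```bash
ls; mkdir -p pics; cat > h.py <<'E'
import numpy as np,cv2
from rig import ctrl,capture,ticket
from scipy.spatial.transform import Rotation as R
import pickle
def cap(n,f=None):
    c=capture(n)
    if f: cv2.imwrite('pics/'+f+'.png',c['image'])
    pickle.dump(c,open('/tmp/%s.pkl'%(f or n),'wb'))
    return c
def load(f): return pickle.load(open('/tmp/%s.pkl'%f,'rb'))
def ray(c,u,v):
    f=200/np.tan(np.radians(c['fov_y'])/2)
    w=c['orientation']; r=R.from_quat([w[1],w[2],w[3],w[0]])
    return np.array(c['origin'],float), r.apply([(u-c['cx'])/f,(v-c['cy'])/f,1])
def onz(c,u,v,z):
    o,d=ray(c,u,v); return o+d*(z-o[2])/d[2]
E
python3 - <<'E'
from h import *
for n in('scene','top','wrist'):
    c=cap(n,n+'0'); print(n,c['fov_y'],c['cx'],c['cy'],c['origin'],c['orientation'])
print(ctrl.sense())
E
```

```text
pics
scene 54.073219302070896 315.14116805843514 205.26926469569062 [1496.48046999 -518.84301292  827.15162927] [-0.41696495  0.75545975  0.43918647 -0.25007208]
top 54.31600710221681 322.4878983107972 193.93223504478038 [ 292.98712828  -27.10037279 1383.01803119] [-0.08002575  0.70283031 -0.70214325  0.08136514]
wrist 65.70646984690485 318.8325063916756 202.57168936725304 [ 238.5795493  -473.21180138  373.15406268] [ 0.11916987  0.80410154 -0.57612826 -0.0854136 ]
{'time_s': 0.15, 'joints': array([-1.46739152e+00,  3.13303739e-01,  1.49822610e+00, -8.42929457e-07,
        1.33093761e+00, -2.23424778e-01]), 'dq': array([-0.00087009, -0.00140771, -0.00147603,  0.00083884,  0.00068367,
        0.0003596 ]), 'tau': array([ 2.06730561e-03, -4.12370682e+01, -2.59794474e+01, -1.42167228e-04,
        3.26752910e-03, -7.51534003e-06]), 'eef_pos': array([ 168.50648117, -497.05762638,  241.88932574]), 'ee_rot': array([ 0.11472942,  0.69770453,  0.11534691, -0.69766801]), 'force': array([-0.00961392,  0.43235396, -0.47484201]), 'wrist_torque': array([ 0.01735961, -0.01313931,  0.00309546]), 'grip_width': 1.0025004644201636}
```

View pics/top0.png

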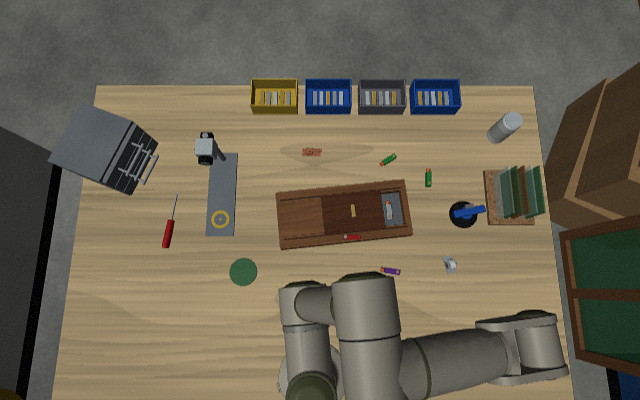

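View pics/scene0.png

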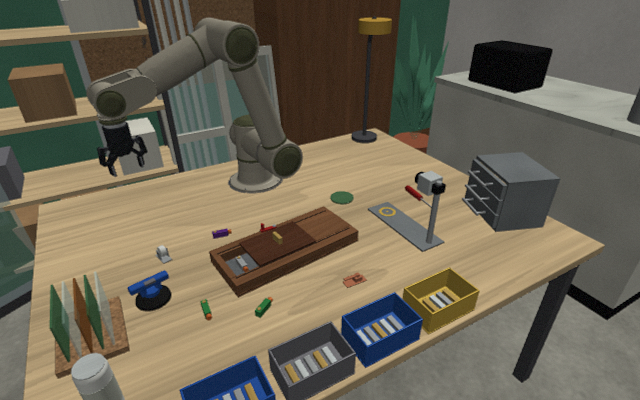

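View pics/wrist0.png

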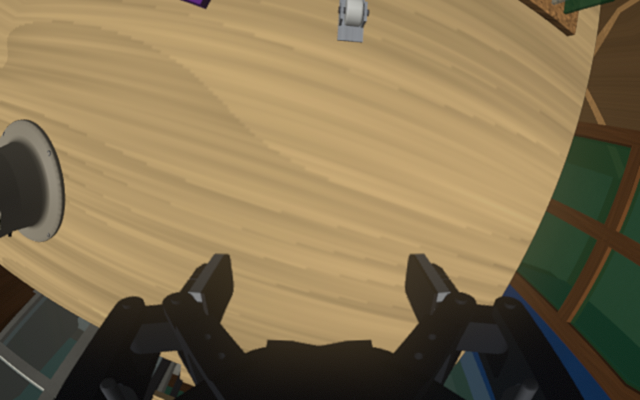

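The top view has image up ≈ +x and image right ≈ −y. The tray is at (345,214), the grip bar at (352,210), the red button at (352,237), the ring at (220,219) and the lens at about (205,150). The visible part of the recess is at (393,208). Next I'll measure these in an enlarged view.

```bash
python3 - <<'E'
from h import *
c=load('top0');im=c['image']
cv2.imwrite('pics/topz.png',cv2.resize(im[170:260,265:425],None,fx=5,fy=5,interpolation=cv2.INTER_CUBIC))
cv2.imwrite('pics/topr.png',cv2.resize(im[120:250,180:260],None,fx=4.5,fy=4.5,interpolation=cv2.INTER_CUBIC))
s=load('scene0')['image']
cv2.imwrite('pics/scz.png',cv2.resize(s[195:300,200:365],None,fx=4.8,fy=4.8,interpolation=cv2.INTER_CUBIC))
E
```

```text
(no output)
```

View pics/topz.png

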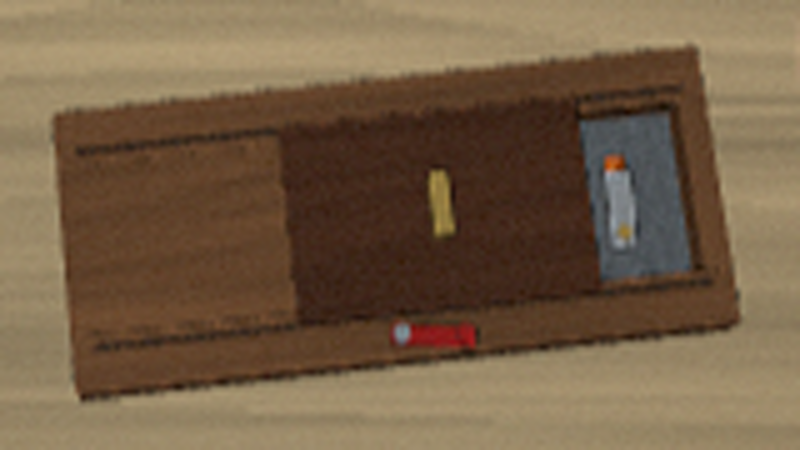

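View pics/topr.png

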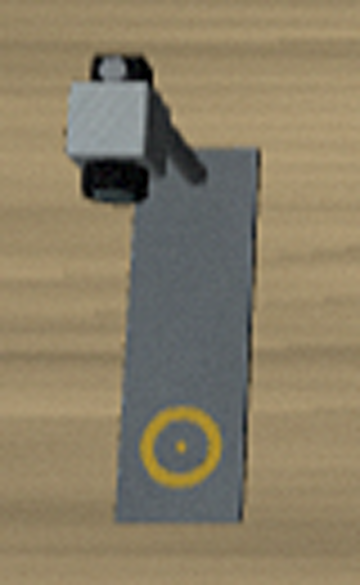

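View pics/scz.png

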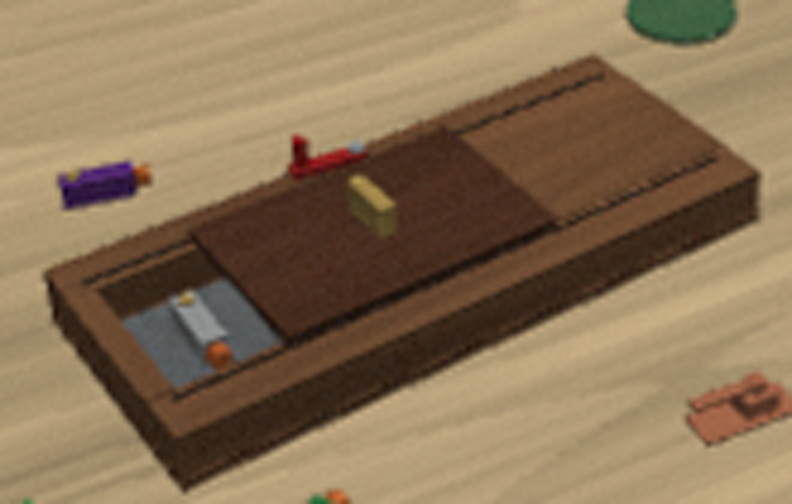

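In the zooms, the orange stop is already uncovered at the recess's −y end: nose at (614,163), rear at (622,240). The grip bar's top is at (441,202), the pivot at (402,333) and the post top at about (468,335). The ring's centre is at (181,447) in its own crop.

```bash
python3 - <<'E'
from h import *
np.set_printoptions(precision=1,suppress=True)
c=load('top0')
P=lambda x,y,z:onz(c,265+(x+.5)/5-.5,170+(y+.5)/5-.5,z)
cor=[P(x,y,45) for x,y in[(55,115),(695,47),(740,322),(80,397)]]
m=np.mean(cor,0)
for q in cor: print(q)
A=((cor[0]-cor[1])+(cor[3]-cor[2]))/2; B=((cor[0]-cor[3])+(cor[1]-cor[2]))/2
th=np.arctan2(A[1],A[0])-np.pi/2
print('unit',m,np.linalg.norm(A),np.linalg.norm(B),'yaw',th,np.arctan2(B[1],B[0]))
U=lambda p:R.from_euler('z',-th).apply(np.array(p)-[m[0],m[1],0])
W=lambda x,y,z:R.from_euler('z',th).apply([x,y,0])+[m[0],m[1],z]
for n,x,y,z in[('grip',441,202,82),('pivot',402,333,62),('post',468,335,77),('nose',614,158,21),('stopmid top',619,204,32),('rear',624,248,32),('hatchL',288,225,56),('hatchR',590,190,56)]:
    p=P(x,y,z); print(n,p,U(p))
Q=lambda x,y,z:onz(c,180+(x+.5)/4.5-.5,120+(y+.5)/4.5-.5,z)
print('ring',Q(181,447,8))
pl=[Q(x,y,8) for x,y in[(115,521),(242,521),(258,150)]]
print(pl, np.arctan2(*(pl[2]-pl[1])[1::-1]), 'lens',Q(113,190,220))
# scene view of ring & grip
s=load('scene0'); im=s['image']; hsv=cv2.cvtColor(im,cv2.COLOR_BGR2HSV)
def blob(c,lo,hi,box):
    h=cv2.cvtColor(c['image'],cv2.COLOR_BGR2HSV); k=cv2.inRange(h,lo,hi); x0,y0,x1,y1=box
    z=np.zeros_like(k);z[y0:y1,x0:x1]=k[y0:y1,x0:x1]; v,u=np.nonzero(z); return u.mean(),v.mean(),len(u),(u.min()+u.max())/2,(v.min()+v.max())/2
b=blob(s,(20,140,120),(35,255,255),(370,195,405,225)); print(b,onz(s,b[0],b[1],8),onz(s,b[3],b[4],8))
b=blob(c,(20,140,120),(35,255,255),(205,205,235,235)); print(b,onz(c,b[0],b[1],8),onz(c,b[3],b[4],8))
S=lambda x,y,z:onz(s,200+(x+.5)/4.8-.5,195+(y+.5)/4.8-.5,z)
for n,x,y,z in[('grip',365,190,82),('posttop',299,139,77),('pivot',357,149,62)]: print(n,S(x,y,z),U(S(x,y,z)))
E
```

```text
[609.1 135.8  45. ]
[ 659.4 -318.    45. ]
[ 463.2 -339.9   45. ]
[411.5 113.2  45. ]
unit [ 535.8 -102.2   45. ] 456.3112684284142 198.15447904414347 yaw 0.11202384288318212 0.11246473395448064
grip [ 540.  -132.4   82. ] [  0.8 -30.4  82. ]
pivot [ 453.3 -106.    62. ] [-82.4   5.5  62. ]
post [ 450.2 -149.4   77. ] [-90.3 -37.3  77. ]
nose [ 583.7 -261.5   21. ] [  29.8 -163.6   21. ]
stopmid top [ 548.2 -261.9   32. ] [  -5.5 -160.1   32. ]
rear [ 516.8 -264.2   32. ] [ -37.  -158.9   32. ]
hatchL [528.7 -28.6  56. ] [ 1.2 74.  56. ]
hatchR [ 553.5 -238.    56. ] [   2.4 -136.9   56. ]
ring [521.1 336.4   8. ]
[array([462.3, 384.6,   8. ]), array([462.4, 285. ,   8. ]), array([768.9, 287.9,   8. ])] 0.009523191778941958 lens [666.2 338.4 220. ]
(np.float64(386.72093023255815), np.float64(211.53488372093022), 43, np.float64(386.5), np.float64(211.0)) [519.6 334.2   8. ] [516.1 335.8   8. ]
(np.float64(219.71428571428572), np.float64(218.88235294117646), 119, np.float64(219.5), np.float64(219.0)) [521.3 336.8   8. ] [520.9 337.6   8. ]
grip [ 534.8 -135.6   82. ] [ -4.7 -33.1  82. ]
posttop [ 449.1 -148.1   77. ] [-91.3 -35.8  77. ]
pivot [ 460.7 -109.7   62. ] [-75.4   1.   62. ]
```

```bash
python3 - <<'E'
from h import *
w=ctrl.sense()['ee_rot']; r=R.from_quat([w[1],w[2],w[3],w[0]])
print(r.as_matrix().round(3)); y=r.apply([0,1,0]); print('jaw deg',np.degrees(np.arctan2(y[1],y[0])))
E
```

```text
[[-0.     0.321 -0.947]
 [ 0.001 -0.947 -0.321]
 [-1.    -0.001 -0.   ]]
jaw deg -71.27402787879623
```

Call:
step_arm(
  commands=[
    [[0.75, 0.75, 0], -0.04],
    [[0.75, 0.75, 0], -0.028],
    [[0.75, 0.75, 0], 0],
    [[0.75, 0.75, 0], 0],
    [[0.75, 0.75, 0], 0],
  ],
  gripper=0.0,
  force=40,
)

```text
time_s: 0.65
eef_pos: [319.4, -345.8, 242.2]
ee_rot: [-0.04, -0.706, -0.04, 0.706]
force: [0.2, -0.3, 0.0]
grip_width: 0.502
```

Call:
step_arm(
  commands=[
    [[0.75, 0.75, -0.3], 0],
    [[0.75, 0.75, -0.3], 0],
    [[0.75, 0.75, -0.3], 0],
    [[0.75, 0.75, -0.3], 0],
    [[0.75, 0.75, -0.3], 0],
  ],
)

```text
time_s: 1.15
eef_pos: [469.5, -195.7, 181.7]
ee_rot: [-0.04, -0.706, -0.04, 0.706]
force: [0.2, -0.1, 1.0]
grip_width: 0.498
```

Call:
step_arm(
  commands=[
    [[0.75, 0.75, 0], 0],
    [[0.75, 0.75, 0], 0],
    [[0.3, 0, 0], 0],
    [[0, 0, 0], 0],
    [[0, 0, 0], 0],
  ],
)

```text
time_s: 1.65
eef_pos: [540.0, -137.4, 181.9]
ee_rot: [-0.04, -0.706, -0.04, 0.706]
force: [-0.1, 0.1, -0.2]
grip_width: 0.501
```

```bash
python3 - <<'E'
from h import *
c=cap('wrist','wrist1'); print(c['origin'],c['orientation'],c['fov_y'])
E
```

```text
[ 613.60245469 -128.91190142  313.19763001] [ 0.10998969  0.73794798 -0.65863842 -0.0976242 ] 65.70646984690485
```

View pics/wrist1.png

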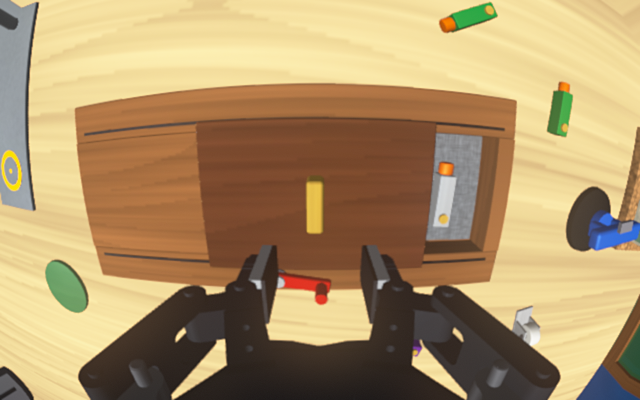

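The wrist view shows the bar's top at (315,207), the post at (320,291), the pivot at about (282,283), the orange stop at (443,192), and the ring at the left edge (11,171).

```bash
cat >> h.py <<'E'
def wray(c,u,v):
    f=200/np.tan(np.radians(c['fov_y'])/2)
    dx,dy=u-c['cx'],v-c['cy']; rr=np.hypot(dx,dy); t=rr/f
    w=c['orientation']; r=R.from_quat([w[1],w[2],w[3],w[0]])
    return np.array(c['origin'],float), r.apply([np.sin(t)*dx/rr,np.sin(t)*dy/rr,np.cos(t)])
def wz(c,u,v,z):
    o,d=wray(c,u,v); return o+d*(z-o[2])/d[2]
E
python3 - <<'E'
from h import *
np.set_printoptions(precision=1,suppress=True)
c=load('wrist1'); im=c['image']
cv2.imwrite('pics/w1z.png',cv2.resize(im[150:310,260:480],None,fx=3.6,fy=3.6,interpolation=cv2.INTER_CUBIC))
h=cv2.cvtColor(im,cv2.COLOR_BGR2HSV)
k=cv2.inRange(h,(20,120,150),(35,255,255)); z=k*0; z[182:240,300:330]=k[182:240,300:330]; r=cv2.minAreaRect(cv2.findNonZero(z)); print('bar',r,wz(c,*r[0],82))
z=k*0; z[150:195,0:22]=k[150:195,0:22]; r=cv2.minAreaRect(cv2.findNonZero(z)); print('ring',r,wz(c,*r[0],8))
for n,u,v,zz in[('post',320.5,291,77),('pivot',283,283,62),('stop nose',445,163,21),('stopback',443,226,32)]: print(n,wz(c,u,v,zz))
E
```

```text
bar ((313.9999694824219, 206.99998474121094), (49.99999237060547, 15.999998092651367), 90.0) [ 539.7 -133.7   82. ]
ring ((11.02702522277832, 170.1621551513672), (40.77095031738281, 19.070283889770508), 80.53767395019531) [519.7 332.7   8. ]
post [ 459.8 -148.2   77. ]
pivot [ 454.7 -113.    62. ]
stop nose [ 581.2 -261.    21. ]
stopback [ 518.1 -268.9   32. ]
```

View pics/w1z.png

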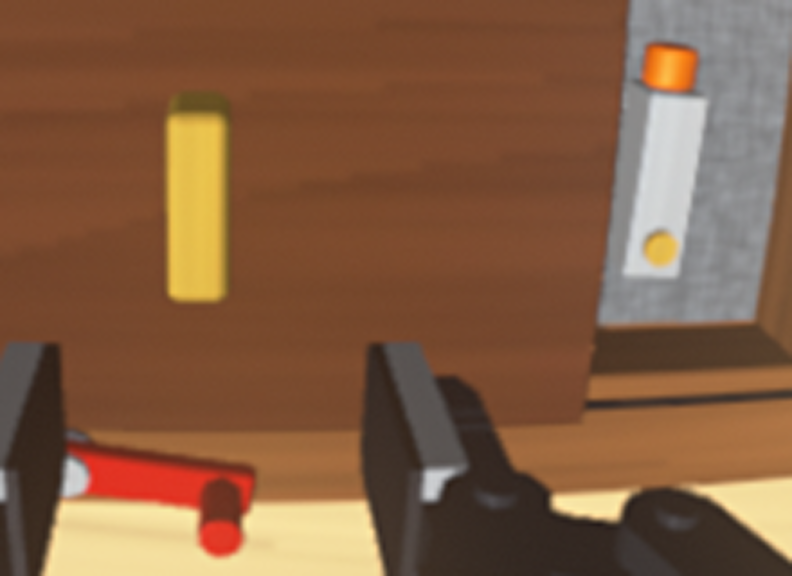

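Call:
step_arm(
  commands=[
    [[0, 0.08, -1], 0],
    [[0, 0, -1], 0],
    [[0, 0, -0.4], 0],
    [[0, 0, -0.38], 0],
    [[0, 0, 0], 0],
  ],
)

```text
time_s: 2.2
eef_pos: [538.9, -134.3, 69.5]
ee_rot: [-0.039, -0.705, -0.04, 0.707]
force: [-0.2, -0.2, -0.2]
grip_width: 0.504
```

Call:
step_arm(
  commands=[
    [[0, 0, 0], 0],
    [[0, 0, 0], 0],
    [[0, 0, 0], 0],
    [[0, 0, 0], 0],
    [[0, 0, 0], 0],
  ],
  gripper=1.0,
)

```text
time_s: 2.7
eef_pos: [540.8, -134.5, 72.4]
ee_rot: [0.04, 0.706, 0.039, -0.706]
force: [-3.2, -0.9, 7.6]
grip_width: 0.16
```

Call:
step_arm(
  commands=[
    [[0, 0, 0.1], 0],
    [[-0.056, 0.5, 0], 0],
    [[-0.056, 0.5, 0], 0],
    [[-0.056, 0.5, 0], 0],
    [[-0.056, 0.5, 0], 0],
  ],
)

```text
time_s: 3.2
eef_pos: [531.6, -52.9, 72.7]
ee_rot: [0.039, 0.706, 0.04, -0.706]
force: [15.5, -1.3, -31.7]
grip_width: 0.151
```

Call:
step_arm(
  commands=[
    [[-0.056, 0.5, 0], 0],
    [[-0.056, 0.5, 0], 0],
    [[-0.04, 0.35, 0], 0],
    [[-0.02, 0.2, 0], 0],
    [[0, 0, 0], 0],
  ],
)

```text
time_s: 3.7
eef_pos: [524.7, 9.6, 72.7]
ee_rot: [0.039, 0.706, 0.041, -0.706]
force: [13.7, 3.3, -31.5]
grip_width: 0.156
```

Call:
step_arm(
  commands=[
    [[0.03, 0.08, -0.07], 0],
    [[0, 0.06, 0], 0],
    [[0, 0.05, 0], 0],
    [[0, 0, 0], 0],
  ],
)

```text
time_s: 4.1
eef_pos: [524.1, 15.8, 72.5]
ee_rot: [-0.04, -0.704, -0.04, 0.708]
force: [-10.8, -0.2, 5.6]
grip_width: 0.153
```

Call:
step_arm(
  commands=[
    [[-0.02, 0.08, -0.03], 0],
    [[0, 0.05, 0], 0],
    [[0, 0.05, 0], 0],
    [[0, 0, 0], 0],
  ],
)

```text
time_s: 4.5
eef_pos: [524.2, 16.5, 72.5]
ee_rot: [-0.044, -0.705, -0.037, 0.707]
force: [-16.2, -43.2, 11.8]
grip_width: 0.151
```

Call:
step_arm(
  commands=[
    [[0.02, -0.15, 0], 0],
    [[0, 0, 0], 0],
  ],
  gripper=0.0,
)

```text
time_s: 4.7
eef_pos: [526.2, 16.0, 71.7]
ee_rot: [0.04, 0.706, 0.039, -0.706]
force: [0.1, 0.5, 0.5]
grip_width: 0.484
```

Call:
step_arm(
  commands=[
    [[0, 0, 0], 0],
    [[0, 0, 0.4], 0],
    [[0, 0, 1], 0],
    [[0, -0.9, 1], 0],
    [[0, -1, 0], 0],
  ],
)

```text
time_s: 5.2
eef_pos: [528.0, -56.5, 169.3]
ee_rot: [0.042, 0.709, 0.04, -0.703]
force: [0.3, -0.2, -0.8]
grip_width: 0.5
```

Call:
step_arm(
  commands=[
    [[0, -1, 0], 0],
    [[0, -1, 0], 0],
    [[0, 0, 0], 0],
    [[0, 0, 0], 0],
  ],
)

```text
time_s: 5.6
eef_pos: [525.9, -136.5, 164.2]
ee_rot: [-0.04, -0.706, -0.04, 0.706]
force: [0.3, -0.3, -0.4]
grip_width: 0.499
```

```bash
python3 - <<'E'
from h import *
c=cap('wrist','wrist2'); print(c['origin'])
cv2.imwrite('pics/w2.png',cv2.resize(c['image'],(800,500)))
E
```

```text
[ 599.39921068 -128.09382572  295.5110313 ]
```

View pics/w2.png

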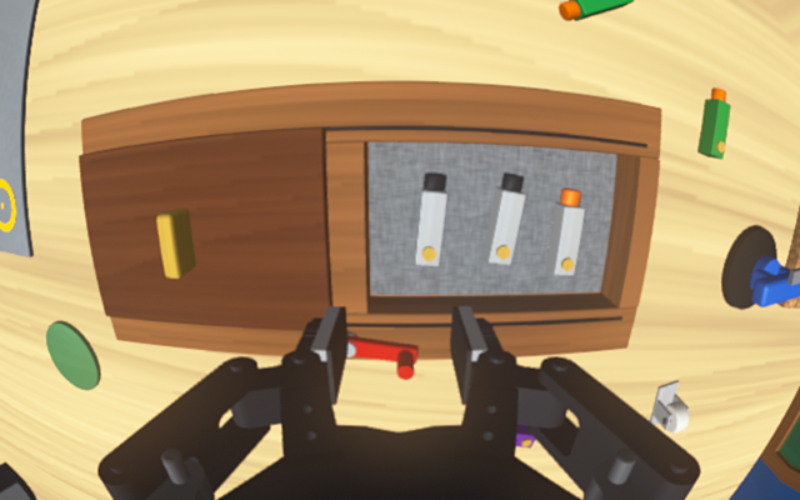

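The hatch is fully open, with its near edge at about x=327 px. The post's top is at (405,371), and the orange stop is on the right, with its nose at (570,196) and its rear at (567,270).

```bash
python3 - <<'E'
from h import *
np.set_printoptions(precision=1,suppress=True)
c=load('wrist2'); im=c['image']
P=lambda x,y,z:wz(c,(x+.5)/1.25-.5,(y+.5)/1.25-.5,z)
for n,x,y,z in[('post',405,372,77),('pivot',350,347,62),('nose',571,190,21),('nosebase',570,206,32),('rear top',568,273,32)]: print(n,P(x,y,z))
cv2.imwrite('pics/w2z.png',cv2.resize(im[130:310,270:500],None,fx=3.4,fy=3.4,interpolation=cv2.INTER_CUBIC))
E
```

```text
post [ 451.1 -149.4   77. ]
pivot [ 457.3 -110.1   62. ]
nose [ 581.6 -262.4   21. ]
nosebase [ 570.5 -258.6   32. ]
rear top [ 519.  -269.3   32. ]
```

View pics/w2z.png

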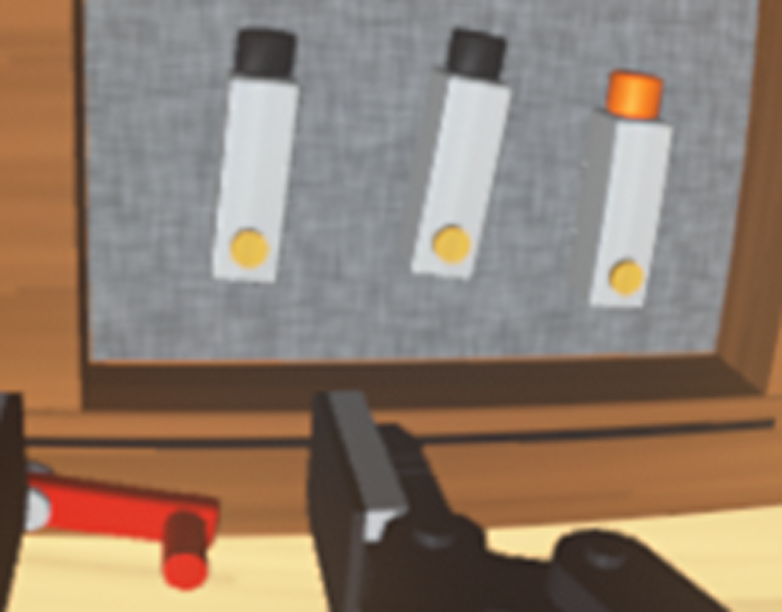

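Call:
step_arm(
  commands=[
    [[-0.95, -0.15, 0], 0],
    [[-0.94, -0.16, -0.3], 0],
    [[0, 0, -1], 0],
    [[0, 0, -0.7], 0],
    [[0, 0, -0.25], 0],
  ],
)

```text
time_s: 6.15
eef_pos: [449.4, -147.3, 72.4]
ee_rot: [-0.04, -0.705, -0.041, 0.707]
force: [1.3, 0.0, 0.2]
grip_width: 0.497
```

Call:
step_arm(
  commands=[
    [[0, 0, 0], 0],
    [[0, 0, 0], 0],
    [[0, 0, 0], 0],
    [[0, 0, 0], 0],
    [[0, 0, 0], 0],
  ],
  gripper=1.0,
  force=25,
)

```text
time_s: 6.65
eef_pos: [451.0, -149.4, 75.3]
ee_rot: [0.04, 0.707, 0.039, -0.705]
force: [0.2, -0.1, 6.6]
grip_width: 0.126
```

Call:
step_arm(
  commands=[
    [[0.19, 0.01, 0.06], 0],
    [[0.18, 0.01, 0], 0],
    [[0.17, 0.07, 0], 0],
    [[0.16, 0.08, 0], 0],
    [[0, 0, 0], 0],
  ],
)

```text
time_s: 7.15
eef_pos: [479.1, -142.3, 76.0]
ee_rot: [0.04, 0.706, 0.04, -0.706]
force: [5.8, -4.4, -13.4]
grip_width: 0.121
```

Call:
step_arm(
  commands=[
    [[0.13, 0.12, 0], 0],
    [[0.13, 0.13, 0], 0],
    [[0.16, 0.33, 0], 0],
    [[0.04, 0.2, 0], 0],
    [[0, 0, 0], 0],
  ],
)

```text
time_s: 7.65
eef_pos: [499.5, -111.2, 77.2]
ee_rot: [0.041, 0.708, 0.039, -0.703]
force: [13.9, -3.5, -11.2]
grip_width: 0.124
```

Call:
step_arm(
  commands=[
    [[0, 0.1, 0], 0],
    [[0, 0.08, 0], 0],
    [[0, 0.06, 0], 0],
    [[0, 0, 0], 0],
    [[0, 0, 0], 0],
  ],
)

```text
time_s: 8.15
eef_pos: [498.6, -102.2, 77.2]
ee_rot: [0.041, 0.708, 0.039, -0.704]
force: [8.5, -5.4, -7.1]
grip_width: 0.123
```

Call:
step_arm(
  commands=[
    [[0, 0.08, 0], 0],
    [[0, 0.05, 0], 0],
    [[0, 0, 0], 0],
  ],
)

```text
time_s: 8.45
eef_pos: [498.8, -101.0, 77.5]
ee_rot: [0.044, 0.708, 0.037, -0.704]
force: [3.9, -29.8, -11.0]
grip_width: 0.122
```

Call:
step_arm(
  commands=[
    [[0, 0, 0], 0],
    [[0, -0.1, 0], 0],
    [[0, 0, 0], 0],
    [[0, 0, 0.5], 0],
    [[0, 0, 1], 0],
  ],
  gripper=0.0,
)

```text
time_s: 8.95
eef_pos: [495.4, -99.4, 135.3]
ee_rot: [-0.039, -0.704, -0.041, 0.708]
force: [1.1, -0.0, 0.9]
grip_width: 0.498
```

Call:
step_arm(
  commands=[
    [[0.3, -1, 0.5], 0],
    [[0.3, -1, 0], 0],
    [[0, -1, 0], 0],
    [[0, 0, 0], 0],
    [[0, 0, 0], 0],
  ],
)

```text
time_s: 9.45
eef_pos: [520.5, -220.3, 156.4]
ee_rot: [-0.039, -0.706, -0.04, 0.706]
force: [0.5, 0.3, 0.4]
grip_width: 0.503
```

```bash
python3 - <<'E'
from h import *
c=cap('wrist','wrist3'); print(c['origin'])
cv2.imwrite('pics/w3.png',cv2.resize(c['image'],(800,500)))
E
```

```text
[ 594.0662105  -211.90759779  287.68707407]
```

View pics/w3.png

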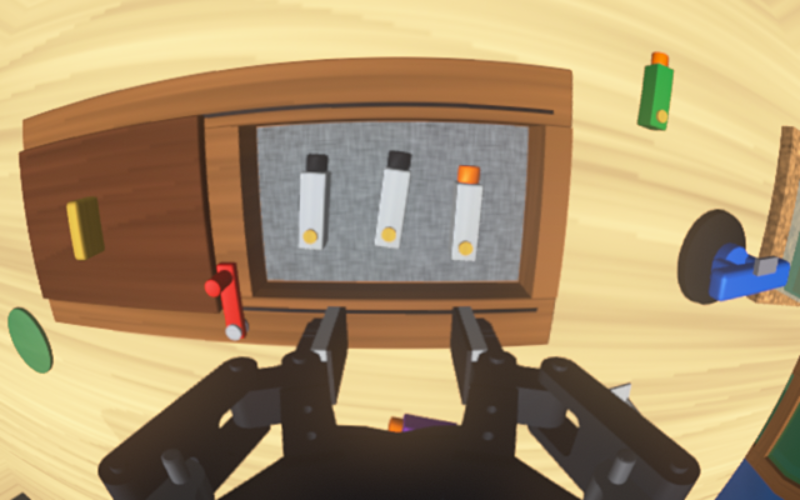

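The button now stands across the hatch's edge: pivot (234,332), post top (212,288), blade end (227,265). The orange stop runs from (468,178) to (465,260). I'll compute the button's angle and the grasp.

```bash
python3 - <<'E'
from h import *
np.set_printoptions(precision=2,suppress=True)
c=load('wrist3'); im=c['image']
P=lambda x,y,z:wz(c,(x+.5)/1.25-.5,(y+.5)/1.25-.5,z)
pv=P(234,332,62); po=P(212,288,77); be=P(227,264,55); hg1=P(203,118,56); hg2=P(216,311,56)
print('pivot',pv,'post',po,np.arctan2(*(po-pv)[1::-1]),np.linalg.norm((po-pv)[:2]),'blade',np.arctan2(*(be-pv)[1::-1]),'edge',np.arctan2(*(hg1-hg2)[1::-1]))
h=cv2.cvtColor(im,cv2.COLOR_BGR2HSV)
s=im[125:215,350:400]; hh=h[125:215,350:400]
k=((hh[...,1]<25)&(hh[...,2]>170)).astype(np.uint8)*255
n,l,st,ce=cv2.connectedComponentsWithStats(k); i=1+st[1:,4].argmax(); 
k=(l==i).astype(np.uint8); r=cv2.minAreaRect(cv2.findNonZero(k)); print(r,st[i])
b=cv2.boxPoints(r)+[350,125]
w=np.array([wz(c,*q,32) for q in b]); print(w, w.mean(0))
cv2.imwrite('pics/w3z.png',cv2.resize(im[125:220,345:400],None,fx=6,fy=6,interpolation=cv2.INTER_CUBIC))
E
```

```text
pivot [ 455.29 -110.71   62.  ] post [ 494.18 -103.41   77.  ] 0.1856056240123639 39.564849393665355 blade 0.11990109850007907 edge 0.06956004620267688
((22.955448150634766, 52.9455451965332), (20.199254989624023, 60.5977668762207), 5.710593223571777) [  11   22   25   62 1074]
[[ 516.89 -256.73   32.  ]
 [ 569.6  -254.2    32.  ]
 [ 570.22 -271.48   32.  ]
 [ 517.04 -274.85   32.  ]] [ 543.44 -264.32   32.  ]
```

View pics/w3z.png

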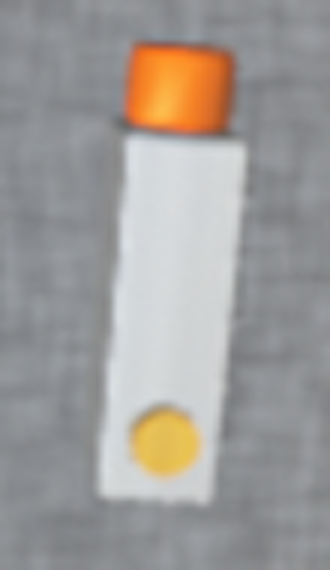

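Call:
step_arm(
  commands=[
    [[0.65, -0.6, 0], 0],
    [[0, -0.5, -0.5], 0],
    [[0, 0, -0.5], 0],
    [[0, 0, 0], 0],
    [[0, 0, 0], 0],
  ],
  gripper=0.2,
  force=60,
)

```text
time_s: 10.0
eef_pos: [547.0, -263.2, 117.3]
ee_rot: [0.04, 0.706, 0.041, -0.706]
force: [-0.2, -0.1, 0.2]
grip_width: 0.4
```

```bash
python3 - <<'E'
from h import *
c=cap('wrist','wrist4'); s=ctrl.sense(); print(c['origin'],s['eef_pos'],s['joints'])
cv2.imwrite('pics/w4.png',cv2.resize(c['image'],(800,500)))
E
```

```text
[ 620.45311351 -254.51872916  248.59034243] [ 547.2190898  -263.45037155  117.89135225] [-6.41429934e-01  6.05939899e-01  1.39113478e+00  1.65561687e-04
  1.14322164e+00  8.14845621e-01]
```

View pics/w4.png

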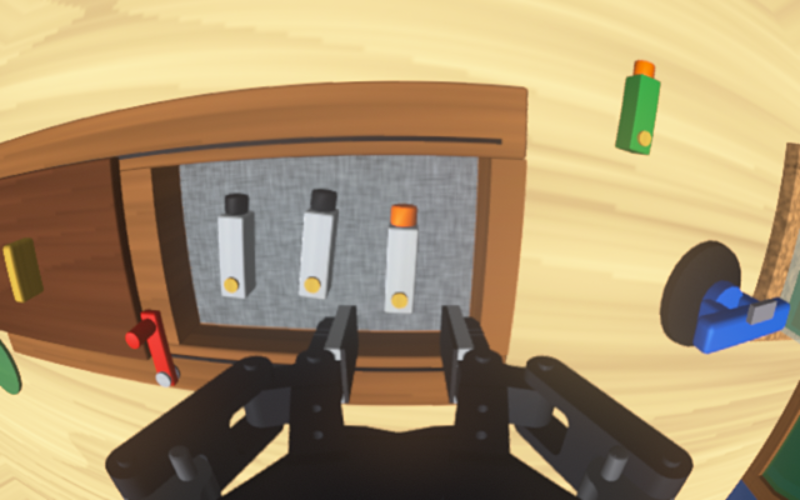

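The stop is centred between the jaws at x≈401 px and nearly in line with them, and there is room beside both neighbours. I'm going down.

Call:
step_arm(
  commands=[
    [[0, 0, -0.8], 0],
    [[0, 0, -0.8], 0],
    [[0, 0, -0.45], 0],
    [[0, 0, -0.24], 0],
    [[0, 0, 0], 0],
  ],
)

```text
time_s: 10.55
eef_pos: [546.8, -263.9, 25.2]
ee_rot: [-0.04, -0.706, -0.04, 0.706]
force: [0.1, 0.2, 0.3]
grip_width: 0.401
```

Call:
step_arm(
  commands=[
    [[0, 0, 0], 0],
    [[0, 0, 0], 0],
    [[0, 0, 0], 0],
    [[0, 0, 0], 0],
    [[0, 0, 0], 0],
  ],
  gripper=1.0,
)

```text
time_s: 11.05
eef_pos: [547.5, -264.7, 26.9]
ee_rot: [0.041, 0.707, 0.039, -0.705]
force: [0.5, 0.8, 7.1]
grip_width: 0.193
```

Call:
step_arm(
  commands=[
    [[0, 0, 0.3], 0],
    [[0, 0, 0.6], 0],
    [[0, 0, 0.8], 0],
    [[0, 0, 0.8], 0],
    [[0, 0, 0.8], 0],
  ],
)

```text
time_s: 11.55
eef_pos: [546.4, -264.2, 159.3]
ee_rot: [0.04, 0.706, 0.04, -0.706]
force: [0.4, 0.0, -1.2]
grip_width: 0.192
```

Call:
step_arm(
  commands=[
    [[0, 0, 0.8], 0],
    [[0, 0, 0.7], 0],
    [[0, 0.2, 0.2], 0],
    [[0, 0, 0], 0],
    [[0, 0, 0], 0],
  ],
)

```text
time_s: 12.05
eef_pos: [546.3, -255.6, 223.7]
ee_rot: [-0.04, -0.705, -0.041, 0.707]
force: [0.5, 0.3, -0.8]
grip_width: 0.194
```

```bash
python3 - <<'E'
from h import *
c=cap('wrist','wrist5'); s=ctrl.sense(); print(s['eef_pos'],s['joints'],s['grip_width'],s['force'])
cv2.imwrite('pics/w5.png',cv2.resize(c['image'],(800,500)))
E
```

```text
[ 546.2067522  -255.81723503  223.38470504] [-6.32015182e-01  5.01716424e-01  1.27230779e+00 -8.20213734e-05
  1.37042730e+00  8.25431849e-01] 0.19511233011190734 [-0.00583795  0.06750841 -1.25245564]
```

View pics/w5.png

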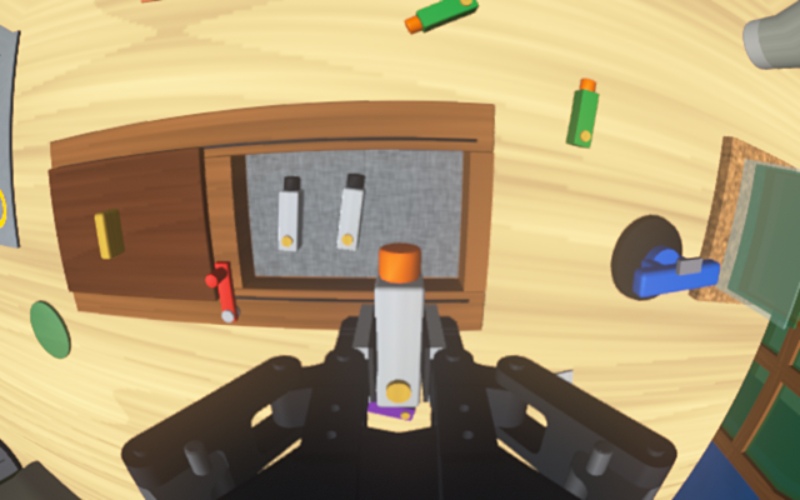

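```bash
python3 - <<'E'
from h import *
np.set_printoptions(precision=1,suppress=True)
c=load('wrist5')
P=lambda x,y,z:wz(c,(x+.5)/1.25-.5,(y+.5)/1.25-.5,z)
t=223.4
print(P(399,406,t+5)-[546.2,-255.8,t],P(399,283,t+5)-[546.2,-255.8,t],P(400,243,t)-[546.2,-255.8,t])
E
```

```text
[-30.   -3.4   5. ] [24.7  2.9  5. ] [37.8  4.   0. ]
```

Call:
step_arm(
  commands=[
    [[0, 0.4, 0.065], 0],
    [[0, 0.8, 0], 0],
    [[0, 0.9, 0], 0],
    [[0, 0.9, 0], 0],
    [[0, 0.9, 0], 0],
  ],
)

```text
time_s: 12.6
eef_pos: [546.1, -98.1, 226.9]
ee_rot: [-0.04, -0.706, -0.04, 0.706]
force: [-0.0, 0.3, -1.8]
grip_width: 0.193
```

Call:
step_arm(
  commands=[
    [[-0.1, 0.9, 0], -0.01],
    [[-0.1, 0.9, 0], -0.01],
    [[-0.1, 0.9, 0], -0.01],
    [[-0.1, 0.9, 0], -0.003],
    [[-0.1, 0.9, 0], 0],
  ],
)

```text
time_s: 13.1
eef_pos: [525.7, 81.8, 227.0]
ee_rot: [-0.003, -0.707, -0.003, 0.708]
force: [0.7, 0.0, -1.6]
grip_width: 0.195
```

Call:
step_arm(
  commands=[
    [[-0.1, 0.9, 0], 0],
    [[-0.08, 0.9, 0], 0],
    [[0, 0.9, 0], 0],
    [[0, 0.9, 0], 0],
    [[0, 0.9, 0], 0],
  ],
)

```text
time_s: 13.6
eef_pos: [518.4, 261.7, 227.0]
ee_rot: [-0.004, -0.707, -0.003, 0.708]
force: [0.9, -0.2, -1.5]
grip_width: 0.191
```

Call:
step_arm(
  commands=[
    [[0, 0.8, 0], 0],
    [[0, 0.6, 0], 0],
    [[0, 0.3, 0], 0],
    [[0, 0.2, 0], 0],
    [[0, 0, 0], 0],
  ],
)

```text
time_s: 14.1
eef_pos: [519.2, 335.9, 227.3]
ee_rot: [-0.004, -0.707, -0.003, 0.707]
force: [-0.4, -0.9, -1.3]
grip_width: 0.188
```

Call:
step_arm(
  commands=[
    [[0, 0, 0], 0],
    [[0, 0, 0], 0],
    [[0, 0, 0], 0],
  ],
)

```text
time_s: 14.4
eef_pos: [519.7, 335.0, 227.8]
ee_rot: [0.003, 0.707, 0.003, -0.707]
force: [-0.1, -1.4, -1.8]
grip_width: 0.195
```

```bash
python3 - <<'E'
from h import *
for n in('wrist','scene','top'):
    c=cap(n,n+'6')
    cv2.imwrite('pics/%s6b.png'%n,cv2.resize(c['image'],(800,500)))
s=ctrl.sense(); print(s['eef_pos'],s['joints'],s['grip_width'],s['force'])
w=s['ee_rot']; r=R.from_quat([w[1],w[2],w[3],w[0]]); print(r.as_matrix().round(3))
E
```

```text
[519.58754779 335.39222748 227.75284706] [ 3.84025356e-01  5.32156212e-01  1.21322822e+00 -1.16670206e-05
  1.39611812e+00  1.94583800e+00] 0.19170963659125692 [ 0.12381576 -0.15740161 -0.49862829]
[[ 0.     0.009 -1.   ]
 [ 0.    -1.    -0.009]
 [-1.    -0.    -0.   ]]
```

View pics/wrist6b.png

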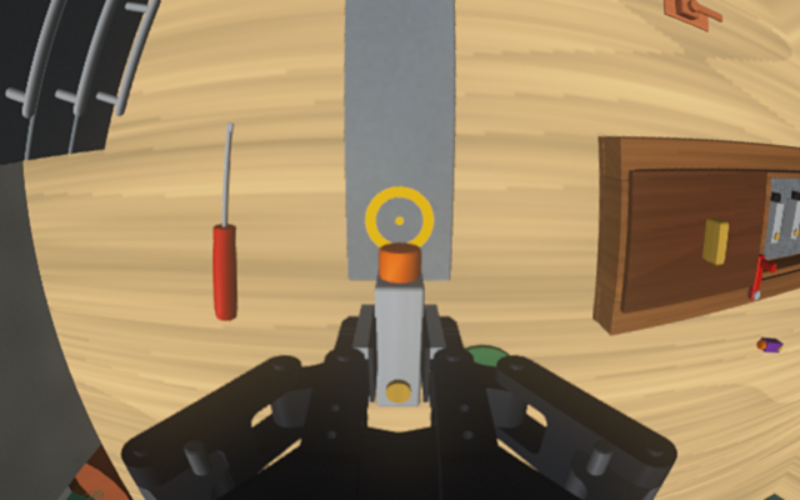

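View pics/scene6b.png

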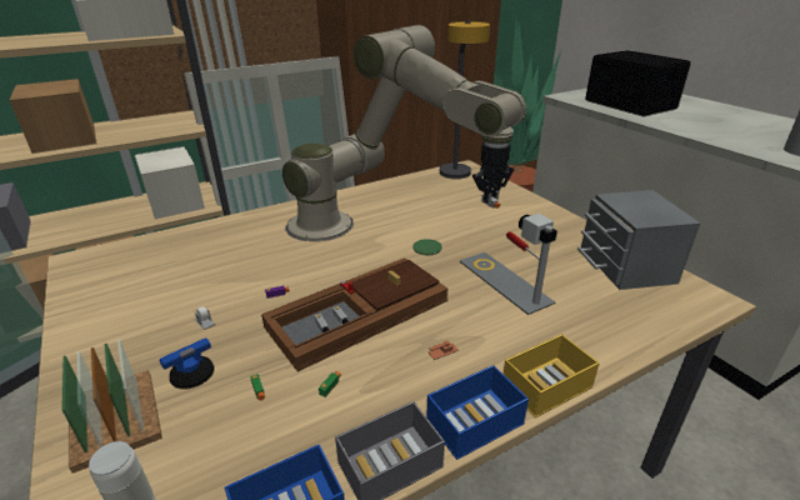

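View pics/top6b.png

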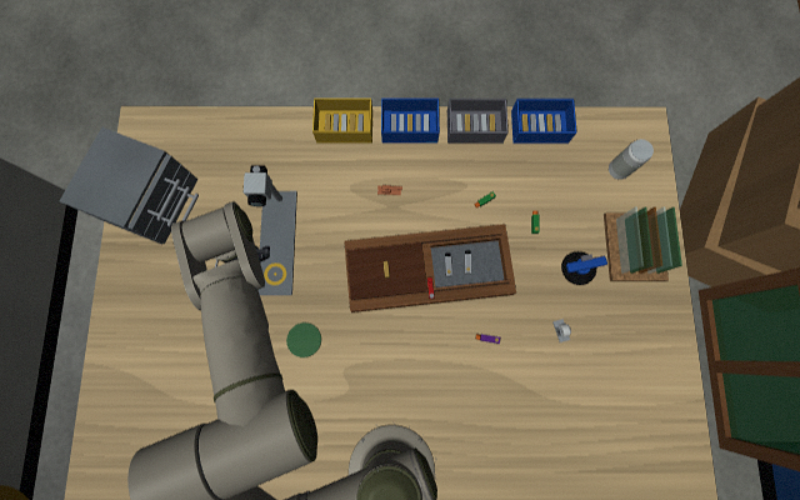

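The stop is held level over the plate with its nose towards the lens. The hatch is open, the button is across it, and both black stops are in the tray. In the wrist view the ring's dot is at (399,221). I'll check the numbers.

```bash
python3 - <<'E'
from h import *
np.set_printoptions(precision=1,suppress=True)
c=load('wrist6')
P=lambda x,y,z:wz(c,(x+.5)/1.25-.5,(y+.5)/1.25-.5,z)
t=227.7
print('ring',P(399,220.5,8),'rear',P(399,406,t+5),'front',P(399,283,t+5),'tip',P(400,243,t-4))
s=load('scene6'); im=s['image']; h=cv2.cvtColor(im,cv2.COLOR_BGR2HSV)
k=cv2.inRange(h,(3,100,60),(17,255,255))[150:175,380:405]; v,u=np.nonzero(k); print(len(u),u.mean()+380,v.mean()+150)
o,d=ray(s,u.mean()+380,v.mean()+150)
print('scene nose @y=336', o+d*(336-o[1])/d[1])
cv2.imwrite('pics/s6z.png',cv2.resize(im[100:240,360:460],None,fx=4.2,fy=4.2,interpolation=cv2.INTER_CUBIC))
E
```

```text
ring [519.1 334.5   8. ] rear [489.6 334.7 232.7] front [544.5 335.2 232.7] tip [556.5 334.9 223.7]
22 397.5 163.72727272727272
scene nose @y=336 [548.6 336.  222.9]
```

View pics/s6z.png

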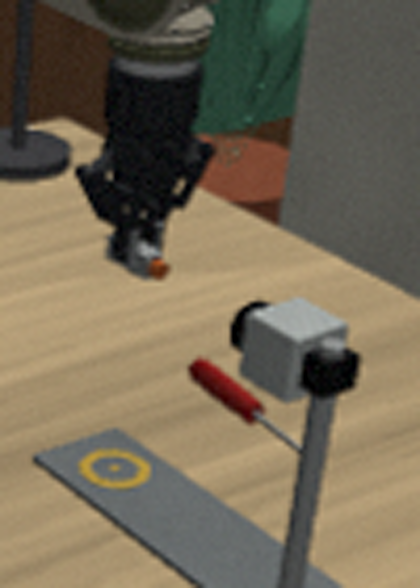

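The mid is at about (521.6, 335, 222), against a target of (520, 335.5, 220). I'm handing in.

```bash
python3 - <<'E'
from h import *
s=ctrl.sense(); print(s['time_s'],abs(s['dq']).max(),s['grip_width']); print(ticket.finish_job())
E
```

```text
14.55 0.0027364765824875893 0.19170963659125692
the job is handed in; nothing more can be done
None
```

I slid the hatch to its end stop and turned the red button to its end stop across the hatch's edge. I then took out the orange-nosed stop and handed the job in at 14.55 s, still holding it before the camera. The hand-in gives no verdict.

- **Stop position:** its middle measured about (521.6, 335, 222) mm. The ring's centre read (519–521, 334.5–336.5) mm depending on the view, and the lens height is 220 mm, so it is within about 3 mm.
- **Aim and grip:** it is in line with the stand within about 0.01 rad, nose to the lens, and looked level in the wrist view. The gripper was closed on the bar and the arm at rest.
- **Hatch, button and tray:** the last pictures show the hatch open, the button across it and both black-nosed stops in the tray. The button's angle was measured just after turning: blade 0.12 rad and post 0.19 rad, against 0.11 rad for the unit's x axis.
- **Other things on the counter:** none looked moved in the pictures, but I did not measure them.

No check failed. The scene camera's nose height (223 mm) agrees with the wrist-based one to about 1 mm.

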